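# Count the blue-banded bundles by touch

## Robot

A 6-joint arm with a two-finger parallel gripper is mounted at the origin on the work surface. World frame = base frame: x ahead of the robot, y to its left, z up, the work surface at z = 0. Lengths are in m, angles in degrees, forces in N, time in s.
With the tool pointing down it reaches from about 0.25 to 0.725 m from the base axis. Payload 9.7 kg.
Tool frame: the origin (TCP) lies between the finger pads; the fingertips stand bot.tcp_to_tips ahead of it and the grasp point (between the pads) lies 2 mm behind it (bot.tcp_to_tips is the distance from the TCP to the fingertips, in m); z points along the fingers, y is the line along which they close (so a half turn about z gives the same grasp; the last joint's range is limited). The gripper opens to 85 mm and grips with 20 to 120 N. Pads are 22 mm wide; open, the fingers measure 114 mm over their backs; the gripper's body (76 mm by 85 mm) begins 54 mm behind the grasp point. The pads swing forward as they close: fully open they stand 13 mm farther back than shut.
Start: joints at [66.005, 4.979, 10.078, 95.1, 0, 90], TCP at [0.224, 0.502, 0.248] pointing down, gripper open.
Joint ranges: [-179.16, 179.16], [-48.56, 103.87], [-65.8, 70.77], [-126.05, 130.52], [-82.76, 87.17], [-180, 180]. Speed limits (degrees/s): [127.2, 127.2, 147.25, 180, 180, 180].

## Interface

Orientations are given as [roll, pitch, yaw] about the fixed x, y, z axes, in that order (R = Rz(yaw) Ry(pitch) Rx(roll)).
In Python, from workcell import sensors, camera, camera_params, bot gives the robot as it stands.
- The arm moves only by the tool apply_moves, never from a script. Its argument "motion" is a list of rows, each an object with "jaw": the opening, from -1 (shut) to 1 (fully open); "xyz": the shift along the tool's x, y, z in mm, a list of three; "twist": the turn about the tool's z in rad. A call has 1 to 5 rows; each row is the pose to reach, as a shift and turn from the pose commanded when the call began, along the tool's axes at that moment; what a row does not reach only later rows make up. A row lasts 1/8 s, in which the tool goes at most 62.5 mm and 10.7 degrees, less where a joint would pass 70% of its speed; a pose out of reach is approached as far as the arm can. A call with a gripper value outside its range is refused whole. The fingers move at their own pace and stop on an object; "grip_force" is the grip in N (left out, the last holds). Time passes only in rows, so rows that repeat a pose let the fingers close. It gives the time, the measured TCP pose, the force, the opening and the grip force at its end, in the units of the state.
- sensors.get_obs(): the state, without advancing time (a new reading comes with each control period).
- camera(name): name is "scene" or "top" or "wrist"; returns (picture, depth): 384x512x3 uint8, red, green, blue; 384x512 float32, m along the optical axis (not along the pixel's ray), 0 where there is no reading.
- camera_params(name): a dict with "mtx" (3x3 intrinsics, pixels), "rvec" (rotation vector, rad) and "tvec" (3), from world to camera coordinates, as OpenCV has them. Camera axes: x right, y down, z forward; pixel columns grow to the right and rows downward; lengths in m; the calibration is good to about 2 mm. The wrist camera is an equidistant fisheye: a pixel r from the principal point sees the ray r / f radians off the axis. A picture is of the moment at which its call begins: read the wrist's pose just before it. camera_params takes no time and is no camera call; for the wrist camera it gives the pose at the moment of the call.
- bot.job_done(): hands the job in; it is judged then, once.
The state is a dict: "time": time; "q": joint angles; "qd": joint speeds; "joint_efforts": joint torques, N m; "ee_pos": TCP position; "tcp_rot": TCP orientation; "wrist_force": force on the tool from outside, world axes, zero at the start; "torque": the same for the moment, N m; "opening": finger opening in m; "grasp_force": force on a finger pad.
Only numpy, scipy, OpenCV 4.12 (cv2) and the standard library are available. Lean on these libraries where they do the work, as an engineer would, in place of code of your own. Each camera call takes 0.05 s, during which the arm holds its last target. There are 200 camera calls.

## Task

Count the blue-banded bundles of banknotes in the grey tray by touch: go along the row from the robot's left to its right and rest the fingertips lightly for a moment on the blue paper band on top of each one in turn, without touching the white-banded bundles between them. Do not press hard, and do not shift or pick up any bundle or disturb the other things on the desk. Finish while holding your place: keep the fingertips resting lightly on the last blue band when the program ends.

Things in the scene. Friction and masses are not known exactly. Their poses are not given: they have to be found in the camera images.
- tray: fixed shallow grey plastic tray, 230 (x) x 520 (y) x 14 mm with 4 mm floor; six bundles of notes lie side by side in a row along its y, their tops level, with gaps of only 4 to 26 mm between neighbours. Origin under its centre, z up; its y axis points roughly to the robot's left, turned by up to 0.25 rad
- blue1: blue-banded bundle of reddish-pink banknotes, a block 130 (x) x 63 (y) x 50 mm high, 0.3 to 0.6 kg, loose; origin at the centre of its underside, z up, y along the row towards the robot's left as the tray's. One of the four to count; the six bundles stand about 80 mm apart along the row, in any order
- blue2: blue-banded bundle of reddish-pink banknotes, a block 130 (x) x 63 (y) x 50 mm high, 0.3 to 0.6 kg, loose; origin at the centre of its underside, z up, y along the row towards the robot's left as the tray's. One of the four to count; the six bundles stand about 80 mm apart along the row, in any order
- blue3: blue-banded bundle of reddish-pink banknotes, a block 130 (x) x 63 (y) x 50 mm high, 0.3 to 0.6 kg, loose; origin at the centre of its underside, z up, y along the row towards the robot's left as the tray's. One of the four to count; the six bundles stand about 80 mm apart along the row, in any order
- blue4: blue-banded bundle of reddish-pink banknotes, a block 130 (x) x 63 (y) x 50 mm high, 0.3 to 0.6 kg, loose; origin at the centre of its underside, z up, y along the row towards the robot's left as the tray's. One of the four to count; the six bundles stand about 80 mm apart along the row, in any order
- white1: white-banded bundle of reddish-pink banknotes, a block 130 (x) x 63 (y) x 50 mm high, 0.3 to 0.6 kg, loose; origin at the centre of its underside, z up, y along the row towards the robot's left as the tray's. Bystander, not to be touched; the six bundles stand about 80 mm apart along the row, in any order
- white2: white-banded bundle of reddish-pink banknotes, a block 130 (x) x 63 (y) x 50 mm high, 0.3 to 0.6 kg, loose; origin at the centre of its underside, z up, y along the row towards the robot's left as the tray's. Bystander, not to be touched; the six bundles stand about 80 mm apart along the row, in any order
- blue1_band: the top face of the blue paper band round the middle of blue1, 28 mm (along the bundle's x) x 63 mm (its y); origin at the middle of the band, at the height of the note faces, 50 mm above the bundle's origin; the band's surface is 1.5 mm higher. Bundle and band give under a finger like packed paper, springing back: the top gives about 1 mm per 1.5 N, at most 4 mm (about 6.5 N), then it is hard
- blue2_band: the top face of the blue paper band round the middle of blue2, 28 mm (along the bundle's x) x 63 mm (its y); origin at the middle of the band, at the height of the note faces, 50 mm above the bundle's origin; the band's surface is 1.5 mm higher. Bundle and band give under a finger like packed paper, springing back: the top gives about 1 mm per 1.5 N, at most 4 mm (about 6.5 N), then it is hard
- blue3_band: the top face of the blue paper band round the middle of blue3, 28 mm (along the bundle's x) x 63 mm (its y); origin at the middle of the band, at the height of the note faces, 50 mm above the bundle's origin; the band's surface is 1.5 mm higher. Bundle and band give under a finger like packed paper, springing back: the top gives about 1 mm per 1.5 N, at most 4 mm (about 6.5 N), then it is hard
- blue4_band: the top face of the blue paper band round the middle of blue4, 28 mm (along the bundle's x) x 63 mm (its y); origin at the middle of the band, at the height of the note faces, 50 mm above the bundle's origin; the band's surface is 1.5 mm higher. Bundle and band give under a finger like packed paper, springing back: the top gives about 1 mm per 1.5 N, at most 4 mm (about 6.5 N), then it is hard
- pen: bystander: black and blue ballpoint pen, 128 mm long, 10 mm thick, lying in the front of the tray (side near the robot); origin under its middle, length along x
- coinroll: bystander: paper roll of coins, 25 mm thick, 55 mm long, lying in the front of the tray; origin under its middle, length along x
- spray: bystander: white spray bottle with a pink trigger head, 74 mm wide, 205 mm tall, standing at the left of the tray; origin under its centre
- calculator: bystander: black desk calculator 150 x 98 x 21 mm, lying beyond the tray; origin under its centre
- stamp: bystander: hand stamp, red block 50 x 32 mm with wooden handle, 84 mm tall, standing beyond the tray; origin under its centre
- striproll: bystander: roll of white banding paper, 84 mm across, 30 mm high, lying flat beyond the tray; origin under its centre

How it is judged:
By the outcome, as a careful person would: the job done as asked, in the order asked, and still so for the second after the job is handed in, while the arm keeps its last pose, push and grip.
It also fails if it takes over 48 s, if anything falls off the work surface, if the arm or the gripper's body presses on something with over 40 N, if the wrist force passes 120 N, or if a joint passes its speed limit or range.

## Working session

There is one attempt and no reset: what is moved stays moved. The work goes in short steps, Python scripts to look and compute and a tool call to move; the robot and the scene stay as the last step left them, time stands still between calls to the robot, and variables do not carry over. Pictures are saved under pics/ and viewed, at most 10 in all, crops included, and the job is handed in when it is done.

Besides the shell and the picture viewer there is one more tool, called after "Call:" as name(argument=value, ...), one argument or row to a line, values as JSON. apply_moves: Moves the arm, as the interface text tells. Its arguments: {"type":"object","properties":{"motion":{"type":"array","items":{"type":"object","properties":{"jaw":{"type":"number"},"xyz":{"type":"array","items":{"type":"number"}},"twist":{"type":"number"}}}},"grip_force":{"type":"number"}},"required":["motion"]}

```bash
mkdir -p pics
python3 - <<'E'
from workcell import sensors,camera,camera_params,bot
import cv2,numpy as np
o=sensors.get_obs();print({k:np.round(v,4) for k,v in o.items()},bot.tcp_to_tips)
for n in("top","scene"):
    p,d=camera(n);cv2.imwrite(f"pics/{n}0.png",p[:,:,::-1]);np.savez(n+"0.npz",p=p,d=d);print(n,camera_params(n))
E
```

```text
{'time': np.float64(0.0), 'q': array([ 6.60055e+01,  5.01280e+00,  1.00333e+01,  9.50986e+01,
       -3.00000e-04,  9.00013e+01]), 'qd': array([-0.1545, -0.0444,  0.0162, -0.0071,  0.0665, -0.0369]), 'joint_efforts': array([-4.00000e-04, -5.20387e+01,  4.64800e+01,  1.64000e-02,
       -0.00000e+00, -0.00000e+00]), 'ee_pos': array([0.2236, 0.5023, 0.2476]), 'tcp_rot': array([-1.799220e+02,  3.000000e-04,  1.560042e+02]), 'wrist_force': array([-0.2483,  0.8788,  1.0506]), 'torque': array([ 0.0167,  0.0201, -0.0103]), 'grasp_force': np.float64(0.0), 'opening': np.float64(0.0853)} 0.017
top {'mtx': array([[417.71916352,   0.        , 257.36273915],
       [  0.        , 417.71916352, 195.5322345 ],
       [  0.        ,   0.        ,   1.        ]]), 'rvec': array([ 2.12832859, -2.16043781,  0.15926232]), 'tvec': array([0.10515373, 0.57219631, 0.86303068])}
scene {'mtx': array([[496.83819849,   0.        , 254.39698016],
       [  0.        , 496.83819849, 190.42700539],
       [  0.        ,   0.        ,   1.        ]]), 'rvec': array([ 1.34724559,  2.35291257, -0.75945673]), 'tvec': array([ 0.20204521, -0.41377942,  1.69682725])}
```

View pics/top0.png

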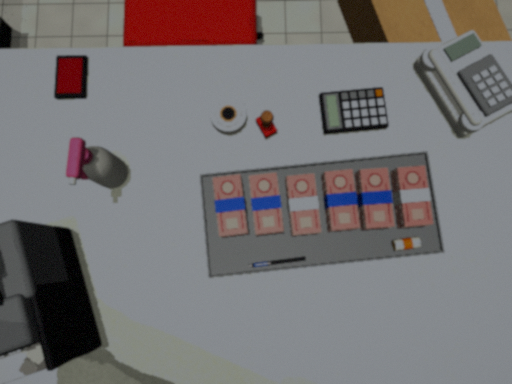

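View pics/scene0.png

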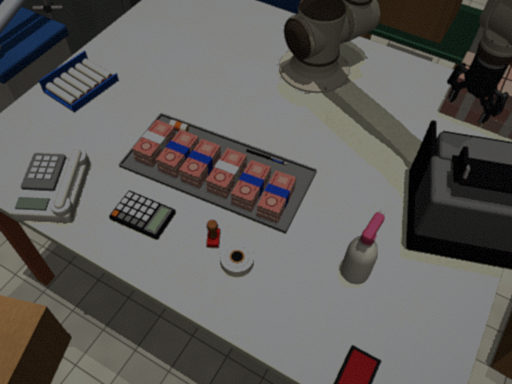

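The top view shows six bundles. From the robot's left they are blue (230,205), blue (267,202), white (303,204), blue (341,199), blue (375,198) and white (414,196). The spray bottle is at (105,165). Next I'll measure the bands.

```bash
cat > h.py <<'E'
import numpy as np,cv2
from workcell import sensors,camera,camera_params,bot
def ray(name,uv,z):
    c=camera_params(name);R=cv2.Rodrigues(c['rvec'])[0];o=-R.T@c['tvec']
    n=cv2.undistortPoints(np.float64(uv).reshape(-1,1,2),c['mtx'],None)[:,0]
    d=np.c_[n,np.ones(len(n))]@R
    return o+d*((z-o[2])/d[:,2])[:,None]
def bands(name,p,z,a0):
    h=cv2.cvtColor(p,cv2.COLOR_RGB2HSV);m=cv2.inRange(h,(105,150,60),(130,255,255))
    cs=[c for c in cv2.findContours(m,0,cv2.CHAIN_APPROX_NONE)[0] if cv2.contourArea(c)>a0]
    for c in cs:
        q=ray(name,c.reshape(-1,2),z)[:,:2]; r=cv2.minAreaRect(np.float32(q*1000))
        print(name,c.reshape(-1,2).mean(0).round(),np.round(r[0],1),np.round(r[1],1),round(r[2],1))
E
python3 - <<'E'
from h import *
for n in('top','scene'):
    f=np.load(n+'0.npz'); bands(n,f['p'],.0555,60)
f=np.load('top0.npz');d=f['d']
c=camera_params('top');R=cv2.Rodrigues(c['rvec'])[0]
for u,v in[(230,205),(267,202),(303,204),(341,199),(375,198),(414,196),(105,165),(78,160),(90,175),(300,250)]:
    print(u,v,(R.T@(np.linalg.inv(c['mtx'])@[u,v,1]*d[v,u]-c['tvec'])).round(4))
# tray outline corners
print(ray('top',[(201,174),(428,152),(442,251),(210,276)],.014).round(4))
E
```

```text
top [230. 204.] [553.6 155.7] [23.5 62.1] 6.3
top [266. 203.] [556.3  78.9] [23.7 60. ] 6.3
top [341. 199.] [561.8 -83.4] [24.4 67. ] 4.9
top [376. 197.] [ 564.5 -157.3] [24.3 64.9] 2.7
scene [277. 190.] [552.7 155.2] [24.4 62.2] 6.7
scene [251. 179.] [555.9  77.6] [23.4 63.5] 5.7
scene [199. 157.] [560.3 -86.6] [24.2 65.8] 5.4
scene [177. 147.] [ 563.6 -160.5] [24.6 63.7] 1.9
scene [80. 93.] [ 503.3 -577. ] [127.3 190.6] 86.0
scene [29. 45.] [ 450.9 -851.4] [299.   67.3] 0.7
scene [16. 21.] [ 378.8 -979. ] [169.3  56.7] 13.2
230 205 [0.552  0.155  0.0573]
267 202 [0.5575 0.0763 0.0559]
303 204 [ 5.518e-01 -1.000e-04  5.750e-02]
341 199 [ 0.5618 -0.082   0.0541]
375 198 [ 0.5625 -0.1541  0.0564]
414 196 [ 0.5654 -0.2369  0.058 ]
105 165 [0.6273 0.3989 0.1255]
78 160 [0.6188 0.418  0.2056]
90 175 [0.6078 0.4284 0.1241]
300 250 [0.4559 0.0038 0.0037]
[[ 0.629   0.2229  0.014 ]
 [ 0.6721 -0.2925  0.014 ]
 [ 0.4489 -0.3064  0.014 ]
 [ 0.4026  0.2022  0.014 ]]
```

Call:
apply_moves(
  motion=[
    {"xyz": [-30,-12,0],"twist": -0.1,"jaw": -1},
    {"xyz": [-75,-31,0],"twist": -0.2,"jaw": -1},
    {"xyz": [-125,-52,0],"twist": -0.3,"jaw": -1},
    {"xyz": [-175,-73,0],"twist": -0.4,"jaw": -1},
    {"xyz": [-220,-91,0],"twist": -0.5,"jaw": -1},
  ],
  grip_force=20,
)

```text
time: 0.72
ee_pos: [0.3886, 0.3283, 0.2481]
tcp_rot: [-180.0, -0.0, -175.2]
wrist_force: [-0.3, 0.4, -0.6]
opening: 0.0003
grasp_force: 0.0
```

```bash
python3 -c "
from h import *
o=sensors.get_obs();print({k:np.round(v,4) for k,v in o.items()})"
```

```text
{'time': np.float64(0.725), 'q': array([ 4.01951e+01, -6.81100e-01,  4.21870e+00,  9.49202e+01,
       -1.30000e-03,  3.53658e+01]), 'qd': array([-4.34584e+01,  1.53720e+00,  1.35010e+00, -1.49700e-01,
        6.42000e-02, -8.86352e+01]), 'joint_efforts': array([ 5.85980e+00, -4.74843e+01,  4.60252e+01,  4.74700e-01,
       -3.69000e-02,  2.51490e+00]), 'ee_pos': array([0.3886, 0.3283, 0.2481]), 'tcp_rot': array([-1.799871e+02, -1.590000e-02, -1.751706e+02]), 'wrist_force': array([-0.331 ,  0.3687, -0.5617]), 'torque': array([0.0154, 0.0033, 0.0161]), 'grasp_force': np.float64(0.0), 'opening': np.float64(0.0003)}
```

Call:
apply_moves(
  motion=[
    {"xyz": [-40,-50,0],"twist": 0,"jaw": -1},
    {"xyz": [-80,-100,30],"twist": 0,"jaw": -1},
    {"xyz": [-115,-143,70],"twist": 0,"jaw": -1},
    {"xyz": [-140,-174,105],"twist": 0,"jaw": -1},
    {"xyz": [-150.5,-187,130],"twist": 0,"jaw": -1},
  ],
)

```text
time: 1.35
ee_pos: [0.5534, 0.1534, 0.1158]
tcp_rot: [-180.0, -0.1, -175.5]
wrist_force: [0.3, 0.9, 0.2]
opening: -0.0001
grasp_force: 0.0
```

Call:
apply_moves(
  motion=[
    {"xyz": [0,0,0],"jaw": -1},
    {"xyz": [0,0,10],"jaw": -1},
    {"xyz": [0,0,20],"jaw": -1},
    {"xyz": [0,0,20],"jaw": -1},
  ],
)

```text
validation failed for argument at $.mo...
```

Run:
```python
from h import *
o=sensors.get_obs();print({k:np.round(v,4) for k,v in o.items()},bot.tcp_to_tips)
ims=[]
for n,u,v in(('scene',277,180),('wrist',256,192),):
    p,_=camera(n); ims.append(cv2.resize(p[max(0,v-80):v+80,u-100:u+100] if n=='scene' else p,(500,400),interpolation=2))
cv2.imwrite('pics/a.png',cv2.resize(np.hstack(ims)[:,:,::-1],(800,320)))
```

```text
{'time': np.float64(1.35), 'q': array([ 1.54994e+01,  7.84960e+00, -1.43840e+00,  8.08368e+01,
       -1.30000e-02,  1.09745e+01]), 'qd': array([-13.5628,  11.715 , -11.2064, -23.4225,   0.309 , -13.9605]), 'joint_efforts': array([  0.1654, -56.7119,  47.4831,   0.8518,  -0.1717,   0.1315]), 'ee_pos': array([0.5534, 0.1534, 0.1158]), 'tcp_rot': array([-1.799635e+02, -1.200000e-01, -1.754751e+02]), 'wrist_force': array([0.3118, 0.8724, 0.2136]), 'torque': array([ 0.0251,  0.0219, -0.004 ]), 'grasp_force': np.float64(0.0), 'opening': np.float64(-0.0001)} 0.017
```

View pics/a.png

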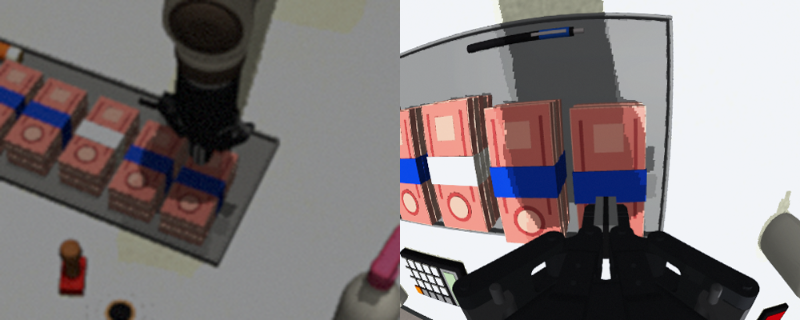

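The wrist view shows the closed tips at about (605,205), over blue band 1, and centred across the bundle. I'll settle and descend.

Call:
apply_moves(
  motion=[
    {"xyz": [0,0,8],"twist": 0,"jaw": -1},
    {"xyz": [0,0,18],"twist": 0,"jaw": -1},
    {"xyz": [0,0,28],"twist": 0,"jaw": -1},
    {"xyz": [0,0,34],"twist": 0,"jaw": -1},
    {"xyz": [0,0,34],"twist": 0,"jaw": -1},
  ],
)

```text
time: 2.08
ee_pos: [0.5525, 0.1558, 0.0839]
tcp_rot: [-180.0, -0.0, -175.3]
wrist_force: [-0.5, -0.8, -0.8]
opening: -0.0001
grasp_force: 0.0
```

Run:
```python
from h import *
o=sensors.get_obs();print({k:np.round(o[k],4) for k in('ee_pos','tcp_rot','wrist_force')})
p,_=camera('wrist');cv2.imwrite('pics/w1.png',cv2.resize(p[100:380,220:460],None,fx=2,fy=2)[:,:,::-1])
for _ in range(4):print(sensors.get_obs()['wrist_force'])
p,_=camera('wrist');print(sensors.get_obs()['wrist_force'],sensors.get_obs()['ee_pos'])
```

```text
{'ee_pos': array([0.5525, 0.1558, 0.0839]), 'tcp_rot': array([-1.799926e+02, -3.640000e-02, -1.753262e+02]), 'wrist_force': array([-0.492 , -0.7843, -0.8049])}
[ 0.67903373  0.35246489 -0.21452773]
[ 0.67903373  0.35246489 -0.21452773]
[ 0.67903373  0.35246489 -0.21452773]
[ 0.67903373  0.35246489 -0.21452773]
[ 0.8337575  -0.52315388  0.86170395] [0.55288181 0.15580288 0.08455518]
```

View pics/w1.png

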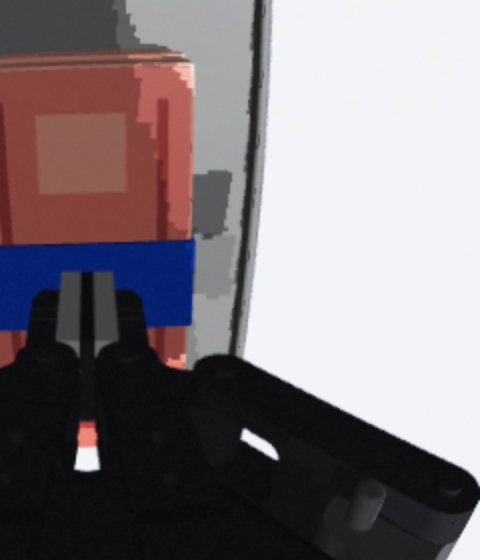

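The tips are centred over the band, about 11 mm above it. I'll approach gently.

Call:
apply_moves(
  motion=[
    {"xyz": [0,0,3],"twist": 0,"jaw": -1},
    {"xyz": [0,0,6],"twist": 0,"jaw": -1},
    {"xyz": [0,0,8],"twist": 0,"jaw": -1},
    {"xyz": [0,0,9],"twist": 0,"jaw": -1},
    {"xyz": [0,0,9],"twist": 0,"jaw": -1},
  ],
)

```text
time: 2.8
ee_pos: [0.5528, 0.1557, 0.0752]
tcp_rot: [180.0, -0.0, -175.3]
wrist_force: [0.2, 0.3, 0.4]
opening: 0.0002
grasp_force: 0.0
```

Call:
apply_moves(
  motion=[
    {"xyz": [0,0,0.5],"twist": 0,"jaw": -1},
    {"xyz": [0,0,1],"twist": 0,"jaw": -1},
    {"xyz": [0,0,1],"twist": 0,"jaw": -1},
  ],
)

```text
time: 3.18
ee_pos: [0.5528, 0.1557, 0.0743]
tcp_rot: [-180.0, -0.0, -175.3]
wrist_force: [-0.5, -0.5, -0.7]
opening: -0.0003
grasp_force: 0.0
```

Call:
apply_moves(
  motion=[
    {"xyz": [0,0,0.5],"twist": 0,"jaw": -1},
    {"xyz": [0,0,1],"twist": 0,"jaw": -1},
    {"xyz": [0,0,1],"twist": 0,"jaw": -1},
  ],
)

```text
time: 3.55
ee_pos: [0.5528, 0.1557, 0.0732]
tcp_rot: [-180.0, -0.0, -175.3]
wrist_force: [1.2, 0.6, -0.1]
opening: 0.0001
grasp_force: 0.0
```

Call:
apply_moves(
  motion=[
    {"xyz": [0,0,0.5],"twist": 0,"jaw": -1},
    {"xyz": [0,0,1],"twist": 0,"jaw": -1},
    {"xyz": [0,0,1],"twist": 0,"jaw": -1},
  ],
)

```text
time: 3.92
ee_pos: [0.5528, 0.1557, 0.0723]
tcp_rot: [180.0, 0.0, -175.3]
wrist_force: [0.2, 0.3, 1.1]
opening: -0.0003
grasp_force: 0.4
```

Call:
apply_moves(
  motion=[
    {"xyz": [0,0,0.5],"twist": 0,"jaw": -1},
    {"xyz": [0,0,0.5],"twist": 0,"jaw": -1},
  ],
)

```text
time: 4.18
ee_pos: [0.5528, 0.1557, 0.0719]
tcp_rot: [180.0, 0.0, -175.3]
wrist_force: [-0.9, 0.9, 1.8]
opening: 0.0002
grasp_force: 0.7
```

Call:
apply_moves(
  motion=[
    {"xyz": [0,0,0.5],"twist": 0,"jaw": -1},
    {"xyz": [0,0,0.5],"twist": 0,"jaw": -1},
  ],
)

```text
time: 4.42
ee_pos: [0.5528, 0.1557, 0.0713]
tcp_rot: [180.0, 0.0, -175.3]
wrist_force: [-0.8, 0.2, 1.9]
opening: -0.0004
grasp_force: 1.1
```

Contact is at about 0.0725 TCP height, with around 2 N on the tips. I'll hold briefly, then lift.

Call:
apply_moves(
  motion=[
    {"xyz": [0,0,0],"twist": 0,"jaw": -1},
    {"xyz": [0,0,0],"twist": 0,"jaw": -1},
    {"xyz": [0,0,0],"twist": 0,"jaw": -1},
    {"xyz": [0,0,0],"twist": 0,"jaw": -1},
    {"xyz": [0,0,0],"twist": 0,"jaw": -1},
  ],
)

```text
time: 5.05
ee_pos: [0.5528, 0.1557, 0.0713]
tcp_rot: [180.0, 0.0, -175.3]
wrist_force: [0.3, 0.5, 1.2]
opening: 0.0
grasp_force: 1.1
```

Call:
apply_moves(
  motion=[
    {"xyz": [0,0,-3],"twist": 0,"jaw": -1},
    {"xyz": [0,0,-10],"twist": 0,"jaw": -1},
    {"xyz": [0,0,-22],"twist": 0,"jaw": -1},
    {"xyz": [0,0,-32],"twist": 0,"jaw": -1},
    {"xyz": [0,0,-32],"twist": 0,"jaw": -1},
  ],
)

```text
time: 5.68
ee_pos: [0.5534, 0.1559, 0.1046]
tcp_rot: [180.0, 0.1, -175.3]
wrist_force: [0.6, -0.3, 0.3]
opening: 0.0
grasp_force: 0.0
```

Call:
apply_moves(
  motion=[
    {"xyz": [1,-25,0],"twist": 0,"jaw": -1},
    {"xyz": [2,-55,0],"twist": 0,"jaw": -1},
    {"xyz": [3,-72,0],"twist": 0,"jaw": -1},
    {"xyz": [3,-77.5,0],"twist": 0,"jaw": -1},
    {"xyz": [3,-77.5,5],"twist": 0,"jaw": -1},
  ],
)

```text
time: 6.3
ee_pos: [0.5564, 0.0783, 0.0984]
tcp_rot: [180.0, 0.0, -175.4]
wrist_force: [0.9, -0.1, 0.3]
opening: 0.0003
grasp_force: 0.0
```

Call:
apply_moves(
  motion=[
    {"xyz": [0,0,6],"twist": 0,"jaw": -1},
    {"xyz": [0,0,13],"twist": 0,"jaw": -1},
    {"xyz": [0,0,18],"twist": 0,"jaw": -1},
    {"xyz": [0,0,20],"twist": 0,"jaw": -1},
    {"xyz": [0,0,20],"twist": 0,"jaw": -1},
  ],
)

```text
time: 6.92
ee_pos: [0.5561, 0.0783, 0.0782]
tcp_rot: [180.0, -0.0, -175.3]
wrist_force: [-0.7, -0.1, -0.1]
opening: -0.0
grasp_force: 0.0
```

Run:
```python
from h import *
p,_=camera('wrist');cv2.imwrite('pics/w2.png',cv2.resize(p[100:300,220:460],None,fx=2,fy=2)[:,:,::-1])
print(sensors.get_obs()['wrist_force'],sensors.get_obs()['ee_pos'])
```

```text
[ 0.15218364 -1.50757681 -0.02647989] [0.55616871 0.0782412  0.0784231 ]
```

View pics/w2.png

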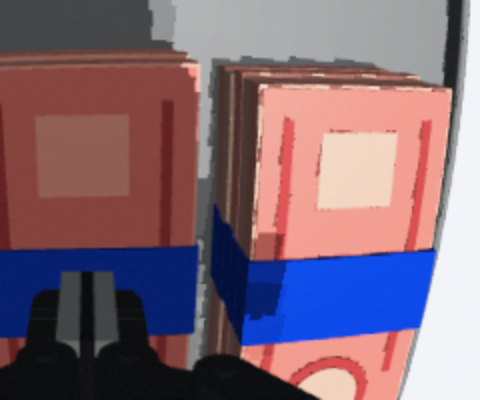

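The tips at about (87,290) in the crop are over blue band 2. I'll lower them to about 0.0713.

Call:
apply_moves(
  motion=[
    {"xyz": [0,0,2],"twist": 0,"jaw": -1},
    {"xyz": [0,0,4],"twist": 0,"jaw": -1},
    {"xyz": [0,0,5],"twist": 0,"jaw": -1},
    {"xyz": [0,0,5.5],"twist": 0,"jaw": -1},
    {"xyz": [0,0,6],"twist": 0,"jaw": -1},
  ],
)

```text
time: 7.6
ee_pos: [0.5561, 0.0782, 0.0723]
tcp_rot: [180.0, -0.0, -175.3]
wrist_force: [-0.5, 0.7, 0.9]
opening: -0.0001
grasp_force: 0.4
```

Call:
apply_moves(
  motion=[
    {"xyz": [0,0,0.5],"twist": 0,"jaw": -1},
    {"xyz": [0,0,1],"twist": 0,"jaw": -1},
    {"xyz": [0,0,1],"twist": 0,"jaw": -1},
  ],
)

```text
time: 7.98
ee_pos: [0.5561, 0.0782, 0.0714]
tcp_rot: [-180.0, 0.0, -175.3]
wrist_force: [-1.0, 0.1, 2.4]
opening: 0.0001
grasp_force: 1.0
```

Call:
apply_moves(
  motion=[
    {"xyz": [0,0,0],"twist": 0,"jaw": -1},
    {"xyz": [0,0,0],"twist": 0,"jaw": -1},
    {"xyz": [0,0,0],"twist": 0,"jaw": -1},
    {"xyz": [0,0,0],"twist": 0,"jaw": -1},
    {"xyz": [0,0,0],"twist": 0,"jaw": -1},
  ],
)

```text
time: 8.6
ee_pos: [0.5561, 0.0782, 0.0713]
tcp_rot: [-180.0, -0.0, -175.3]
wrist_force: [-0.7, 0.1, 3.0]
opening: 0.0002
grasp_force: 1.1
```

Call:
apply_moves(
  motion=[
    {"xyz": [0,0,-3],"twist": 0,"jaw": -1},
    {"xyz": [0,0,-10],"twist": 0,"jaw": -1},
    {"xyz": [0,0,-22],"twist": 0,"jaw": -1},
    {"xyz": [0,0,-32],"twist": 0,"jaw": -1},
    {"xyz": [0,0,-35],"twist": 0,"jaw": -1},
  ],
)

```text
time: 9.22
ee_pos: [0.5566, 0.0783, 0.1075]
tcp_rot: [180.0, 0.1, -175.3]
wrist_force: [-0.4, 0.0, 0.4]
opening: 0.0
grasp_force: 0.0
```

Call:
apply_moves(
  motion=[
    {"xyz": [1.5,-30,0],"twist": 0,"jaw": -1},
    {"xyz": [4,-75,0],"twist": 0,"jaw": -1},
    {"xyz": [6.5,-120,0],"twist": 0,"jaw": -1},
    {"xyz": [8,-152,0],"twist": 0,"jaw": -1},
    {"xyz": [8.5,-163,0],"twist": 0,"jaw": -1},
  ],
)

```text
time: 9.85
ee_pos: [0.5607, -0.0865, 0.1062]
tcp_rot: [180.0, -0.0, -175.5]
wrist_force: [-0.6, -0.1, -0.5]
opening: -0.0003
grasp_force: 0.0
```

Call:
apply_moves(
  motion=[
    {"xyz": [0,0,6],"twist": 0,"jaw": -1},
    {"xyz": [0,0,16],"twist": 0,"jaw": -1},
    {"xyz": [0,0,24],"twist": 0,"jaw": -1},
    {"xyz": [0,0,28],"twist": 0,"jaw": -1},
    {"xyz": [0,0,28],"twist": 0,"jaw": -1},
  ],
)

```text
time: 10.48
ee_pos: [0.5607, -0.0846, 0.0779]
tcp_rot: [180.0, -0.0, -175.3]
wrist_force: [-0.4, -0.2, -0.3]
opening: -0.0001
grasp_force: 0.0
```

Run:
```python
from h import *
p,_=camera('wrist');cv2.imwrite('pics/w3.png',cv2.resize(p[100:300,150:460],None,fx=2,fy=2)[:,:,::-1])
print(sensors.get_obs()['wrist_force'],sensors.get_obs()['ee_pos'])
```

```text
[0.31520744 0.16225749 0.01607806] [ 0.56088747 -0.08472682  0.07828098]
```

View pics/w3.png

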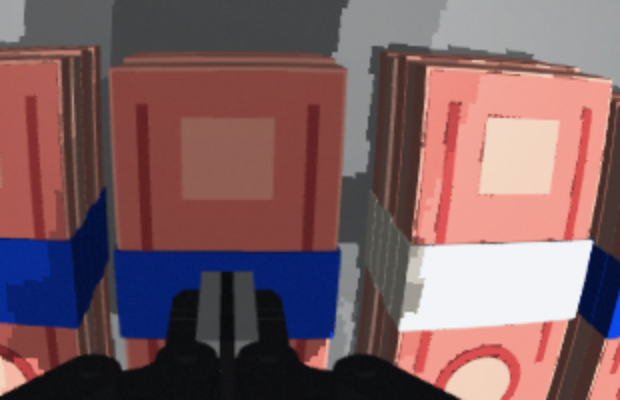

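The tips at about (227,290) are centred on blue band 3 (118–340), with the white-banded bundle clear to the right.

Call:
apply_moves(
  motion=[
    {"xyz": [0,0,2],"twist": 0,"jaw": -1},
    {"xyz": [0,0,4],"twist": 0,"jaw": -1},
    {"xyz": [0,0,5],"twist": 0,"jaw": -1},
    {"xyz": [0,0,5.5],"twist": 0,"jaw": -1},
    {"xyz": [0,0,6],"twist": 0,"jaw": -1},
  ],
)

```text
time: 11.15
ee_pos: [0.5608, -0.085, 0.0723]
tcp_rot: [-180.0, 0.0, -175.4]
wrist_force: [-1.0, -0.2, 0.8]
opening: 0.0001
grasp_force: 0.4
```

Call:
apply_moves(
  motion=[
    {"xyz": [0,0,0.5],"twist": 0,"jaw": -1},
    {"xyz": [0,0,0.8],"twist": 0,"jaw": -1},
    {"xyz": [0,0,0.8],"twist": 0,"jaw": -1},
  ],
)

```text
time: 11.52
ee_pos: [0.5608, -0.085, 0.0716]
tcp_rot: [-180.0, 0.0, -175.3]
wrist_force: [-0.6, -0.7, 1.2]
opening: 0.0002
grasp_force: 0.9
```

Call:
apply_moves(
  motion=[
    {"xyz": [0,0,0.2],"twist": 0,"jaw": -1},
    {"xyz": [0,0,0.2],"twist": 0,"jaw": -1},
    {"xyz": [0,0,0.2],"twist": 0,"jaw": -1},
    {"xyz": [0,0,0.2],"twist": 0,"jaw": -1},
    {"xyz": [0,0,0.2],"twist": 0,"jaw": -1},
  ],
)

```text
time: 12.15
ee_pos: [0.5609, -0.085, 0.0713]
tcp_rot: [-180.0, 0.0, -175.3]
wrist_force: [-0.8, -0.9, 2.4]
opening: 0.0002
grasp_force: 1.1
```

Call:
apply_moves(
  motion=[
    {"xyz": [0,0,-3],"twist": 0,"jaw": -1},
    {"xyz": [0,0,-10],"twist": 0,"jaw": -1},
    {"xyz": [0,0,-22],"twist": 0,"jaw": -1},
    {"xyz": [0,0,-32],"twist": 0,"jaw": -1},
    {"xyz": [0,0,-35],"twist": 0,"jaw": -1},
  ],
)

```text
time: 12.78
ee_pos: [0.5614, -0.085, 0.1075]
tcp_rot: [-180.0, 0.1, -175.4]
wrist_force: [1.1, 0.2, -0.2]
opening: -0.0
grasp_force: 0.0
```

Call:
apply_moves(
  motion=[
    {"xyz": [1,-22,0],"twist": 0,"jaw": -1},
    {"xyz": [2,-48,0],"twist": 0,"jaw": -1},
    {"xyz": [3,-67,0],"twist": 0,"jaw": -1},
    {"xyz": [3,-74,0],"twist": 0,"jaw": -1},
    {"xyz": [3,-74,0],"twist": 0,"jaw": -1},
  ],
)

```text
time: 13.4
ee_pos: [0.5638, -0.1591, 0.1061]
tcp_rot: [180.0, -0.0, -175.4]
wrist_force: [1.3, 0.6, 0.2]
opening: -0.0001
grasp_force: 0.0
```

Call:
apply_moves(
  motion=[
    {"xyz": [0,0,6],"twist": 0,"jaw": -1},
    {"xyz": [0,0,16],"twist": 0,"jaw": -1},
    {"xyz": [0,0,24],"twist": 0,"jaw": -1},
    {"xyz": [0,0,28],"twist": 0,"jaw": -1},
    {"xyz": [0,0,28],"twist": 0,"jaw": -1},
  ],
)

```text
time: 14.02
ee_pos: [0.5637, -0.1588, 0.0778]
tcp_rot: [180.0, -0.0, -175.3]
wrist_force: [0.6, -0.4, 0.3]
opening: 0.0002
grasp_force: 0.0
```

Run:
```python
from h import *
p,_=camera('wrist');cv2.imwrite('pics/w4.png',cv2.resize(p[100:300,150:460],None,fx=2,fy=2)[:,:,::-1])
print(sensors.get_obs()['wrist_force'],sensors.get_obs()['ee_pos'])
```

```text
[ 0.07072674 -0.49256357 -0.14883068] [ 0.56387818 -0.15890659  0.07827146]
```

View pics/w4.png

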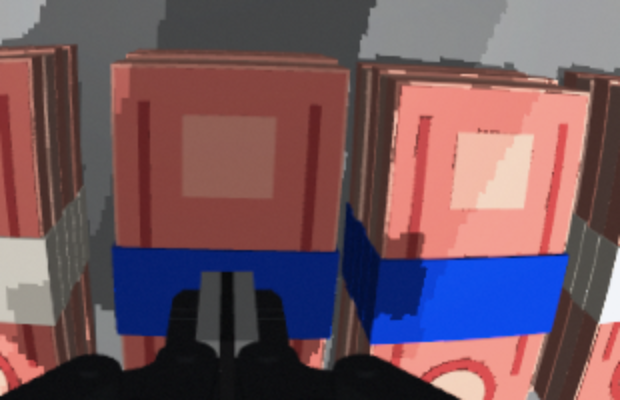

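The tips at about (227,290) are centred on blue band 4, and the last white bundle is to the left in the picture.

Call:
apply_moves(
  motion=[
    {"xyz": [0,0,2],"twist": 0,"jaw": -1},
    {"xyz": [0,0,4],"twist": 0,"jaw": -1},
    {"xyz": [0,0,5],"twist": 0,"jaw": -1},
    {"xyz": [0,0,5.5],"twist": 0,"jaw": -1},
    {"xyz": [0,0,6],"twist": 0,"jaw": -1},
  ],
)

```text
time: 14.7
ee_pos: [0.5638, -0.1589, 0.0723]
tcp_rot: [-180.0, -0.0, -175.3]
wrist_force: [-0.5, 0.6, 0.2]
opening: -0.0001
grasp_force: 0.4
```

Call:
apply_moves(
  motion=[
    {"xyz": [0,0,0.5],"twist": 0,"jaw": -1},
    {"xyz": [0,0,1],"twist": 0,"jaw": -1},
    {"xyz": [0,0,1],"twist": 0,"jaw": -1},
  ],
)

```text
time: 15.08
ee_pos: [0.5639, -0.159, 0.0714]
tcp_rot: [-180.0, 0.0, -175.3]
wrist_force: [-0.8, 0.5, 1.5]
opening: -0.0003
grasp_force: 1.0
```

Call:
apply_moves(
  motion=[
    {"xyz": [0,0,0],"twist": 0,"jaw": -1},
    {"xyz": [0,0,0],"twist": 0,"jaw": -1},
    {"xyz": [0,0,0],"twist": 0,"jaw": -1},
    {"xyz": [0,0,0],"twist": 0,"jaw": -1},
    {"xyz": [0,0,0],"twist": 0,"jaw": -1},
  ],
)

```text
time: 15.7
ee_pos: [0.5639, -0.1589, 0.0713]
tcp_rot: [-180.0, -0.0, -175.3]
wrist_force: [-1.0, -0.2, 2.4]
opening: 0.0
grasp_force: 1.1
```

Run:
```python
from h import *
p,_=camera('scene');bands('scene',p,.0555,60);o=sensors.get_obs();print(o['wrist_force'],o['grasp_force'],o['ee_pos'])
```

```text
scene [277. 190.] [552.3 155.1] [23.7 62.2] 6.7
scene [251. 179.] [556.4  77.3] [24.1 63.8] 7.8
scene [200. 157.] [561.3 -86. ] [23.6 64.9] 6.3
scene [80. 93.] [ 504.2 -577. ] [129.5 190.6] 86.8
scene [29. 45.] [ 450.9 -851.1] [299.   68.5] 0.6
scene [16. 21.] [ 374.6 -972.6] [170.7  61.1] 19.5
[-1.4171714   0.09877468  3.37699667] 1.1227008886635303 [ 0.56386152 -0.15896269  0.07128833]
```

Nothing has shifted, and the tips are resting steadily at about 2 N. I'm handing in the job.

```bash
python3 -c "
from workcell import bot
print(bot.job_done())"
```

```text
the job is handed in; nothing more can be done
None
```

I counted four blue-banded bundles, touching each lightly (about 2 N) from the robot's left to its right, with no sign that any bundle moved; the job is handed in with the fingertips still resting on the fourth band.

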